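# Stable the wagons in order on the four-track rack

### The arm

A 6-joint arm with a two-finger parallel gripper is mounted at the origin on the work surface. World frame = base frame: x ahead of the robot, y to its left, z up, the work surface at z = 0. Lengths are in m, angles in degrees, forces in N, time in s.
With the tool pointing down it reaches from about 0.25 to 0.725 m from the base axis. Payload 4 kg.
Tool frame: the origin (TCP) lies midway between the tips of the shut fingers; the grasp point (between the pads) lies 19 mm behind it; z points along the fingers, y is the line along which they close (so a half turn about z gives the same grasp; the last joint's range is limited). The gripper opens to 85 mm and grips with 20 to 120 N. Pads are 22 mm wide; open, the fingers measure 114 mm over their backs; the gripper's body (76 mm by 85 mm) begins 54 mm behind the grasp point. The pads swing forward as they close: fully open they stand 13 mm farther back than shut.
Start: joints at [-68.067, 13.785, 0.286, 76.501, 0, 90], TCP at [0.187, -0.464, 0.231] pointing down, gripper open.
Joint ranges: [-155.79, 155.79], [-60.16, 107.12], [-62.33, 73.08], [-114, 123.19], [-81.49, 82.49], [-180, 180]. Speed limits (degrees/s): [159.86, 159.86, 180, 180, 180, 180].

### API

Orientations are given as a 3x3 rotation matrix whose columns are the frame's x, y, z axes.
In Python, from rig import state, snapshot, get_calibration, ticket gives the robot as it stands. The module is installed in compiled form; this text tells all that it offers.
- The arm moves only by the shell command python3 -m handwheel 'ROWS' [FORCE]. ROWS is a JSON object of lists of equal length, an entry for each row: "offset": the shift along the tool's x, y, z scaled (see below), a list of three; "yaw": the turn about the tool's z scaled (see below); "gripper": the opening, from -1 (shut) to 1 (fully open). In form: {"offset": [[dx, dy, dz], ...], "yaw": [yaw, ...], "gripper": [gripper, ...]}. A call has 1 to 8 rows; each row is the pose to reach, as a shift and turn from the pose commanded when the call began, along the tool's axes at that moment; what a row does not reach only later rows make up. The controller multiplies each number of a shift by 0.25 m and each number of a turn by 0.5 rad. A row lasts 1/8 s, in which the tool goes at most 62.5 mm and 10.7 degrees, less where a joint would pass 70% of its speed; a pose out of reach is approached as far as the arm can. A call with a number of a shift or a turn outside -1 to 1 is refused whole. A call with a gripper value outside its range is refused whole. The fingers move at their own pace and stop on an object; FORCE is the grip in N (left out, the last holds). Time passes only in rows, so rows that repeat a pose let the fingers close. It gives the time, the measured TCP pose, the force, the opening and the grip force at its end, in the units of the state.
- state(): the state, without advancing time (a new reading comes with each control period).
- snapshot(name): name is "scene" or "top" or "wrist"; returns the picture (420x560x3 uint8, red, green, blue); there is no depth.
- get_calibration(name): a dict with "fx", "fy", "cx", "cy" (pixels), "extrinsics" (4x4, takes a point from world to camera coordinates); the wrist camera has in their place "mount" (4x4, takes a point from camera to tool coordinates, whose origin is the TCP and whose axes are the flange's). Camera axes: x right, y up, looking along -z (the intrinsics and any distortion apply to the point x, -y, -z); pixel columns grow to the right and rows downward; lengths in m; the calibration is good to about 2 mm. A picture is of the moment at which its call begins: read the wrist's pose just before it. get_calibration takes no time and is no camera call.
- ticket.close_job(): hands the job in; it is judged then, once.
The state is a dict: "clock": time; "joint_positions": joint angles; "dq": joint speeds; "joint_efforts": joint torques, N m; "eef_pos": TCP position; "eef_rot": TCP orientation; "force": force on the tool from outside, world axes, zero at the start; "torque": the same for the moment, N m; "grip_width": opening from 0.0 (shut) to 1.0 (fully open); "gripper_force": force on a finger pad.
Only numpy, scipy, OpenCV 4.12 (cv2) and the standard library are available. Lean on these libraries where they do the work, as an engineer would, in place of code of your own. Each camera call takes 0.05 s, during which the arm holds its last target. There are 200 camera calls.

### The job

Move the four model wagons from the row of foam cradles onto the four-track rack, one wagon on each track, keeping their order with the little station house at one end of the rack as the head: the wagon that starts nearest the robot goes on the track next to the house, the next one along the row on the second track from the house, and so on, the farthest one last. Each wagon ends standing on its wheels between the track's side walls, about midway along the track, let go and still; never tip a wagon over.

Things in the scene. Friction and masses are not known exactly. Their poses are not given: they have to be found in the camera images.
- tank: Tank wagon: a bright metal barrel 32 mm in diameter, axis 30 mm above the origin, with a small dome. 110 mm long (its y), 32 mm wide (its x), 50 mm high, 0.1 kg. Origin: underside of the wheels at mid-length, z up. Either way round is right. Grip across the 32 mm at mid-length, 30 mm above the origin. Starts in the cradle of its name.
- van: Box van: closed brown box body with a grey flat roof and ribbed sides. 110 mm long (its y), 32 mm wide (its x), 48 mm high, 0.1 kg. Origin: underside of the wheels at mid-length, z up. Either way round is right. Grip across the 32 mm at mid-length, 30 mm above the origin. Starts in the cradle of its name.
- open: Open wagon: the longest, a dark ribbed open-topped box, empty, walls 2.5 mm thick. 130 mm long (its y), 32 mm wide (its x), 38 mm high, 0.1 kg. Origin: underside of the wheels at mid-length, z up. Either way round is right. Grip across the 32 mm at mid-length, 30 mm above the origin. Starts in the cradle of its name.
- brake: Brake van: the shortest, a wooden cabin 52 mm long in the middle, grey roof with a small raised lookout and a platform at each end. 90 mm long (its y), 32 mm wide (its x), 53 mm high, 0.1 kg. Origin: underside of the wheels at mid-length, z up. Either way round is right. Grip across the 32 mm at mid-length, 30 mm above the origin. Starts in the cradle of its name.
- cradle_tank: Black foam cradle of the tank wagon; four alike, fixed on a tray in a row 74 mm apart along their x (+x: away from the robot). 62 mm wide (x), 150 mm long (y). Origin: centre of the underside, 8 mm above the table; floor 10 mm above the origin, 48 mm wide between side walls 6 mm thick and 6 mm high; ends open.
- cradle_van: Black foam cradle of the box van; four alike, fixed on a tray in a row 74 mm apart along their x (+x: away from the robot). 62 mm wide (x), 150 mm long (y). Origin: centre of the underside, 8 mm above the table; floor 10 mm above the origin, 48 mm wide between side walls 6 mm thick and 6 mm high; ends open.
- cradle_open: Black foam cradle of the open wagon; four alike, fixed on a tray in a row 74 mm apart along their x (+x: away from the robot). 62 mm wide (x), 150 mm long (y). Origin: centre of the underside, 8 mm above the table; floor 10 mm above the origin, 48 mm wide between side walls 6 mm thick and 6 mm high; ends open.
- cradle_brake: Black foam cradle of the brake van; four alike, fixed on a tray in a row 74 mm apart along their x (+x: away from the robot). 62 mm wide (x), 150 mm long (y). Origin: centre of the underside, 8 mm above the table; floor 10 mm above the origin, 48 mm wide between side walls 6 mm thick and 6 mm high; ends open.
- rack: Fixed board, 470 x 170 mm, with four parallel tracks between aluminium side walls. Origin: centre of the underside, on the table; x points away from the robot. Tracks run along y, 150 mm long, centred at y = 0, centre lines at x = -111, -37, 37, 111 mm. Wagons stand flat on the rail tops, 18 mm above the origin; 48 mm between walls 4 mm thick, tops at 24 mm; ends open.
- house: Little station house with a red pitched roof, 48 x 100 mm, about 50 mm high, fixed on the rack's board at x = +200 or -200 mm of the rack (varies), y = 0; little trees stand at the other end. Origin at the centre of its underside, 8 mm above the table.
Mind the look-alikes: they are no part of the job. What is shaped like the tank but blue or turquoise is not meant.

How it is judged (in metres and radians):
At the end, for the whole second after the job is handed in: Each wagon stands upright on the rails (height within 4 mm) of the track whose place from the house equals its cradle's place from the robot: within 12 mm of the centre line, 18 mm of mid-track, 0.2 rad of the track's direction, tilt under 0.1 rad, at rest (((x of each of cradle_van, cradle_open, cradle_brake in the frame of cradle_tank above 0 m and horizontal distance between tank and house between 0.077 and 0.101 m) or (x of any of cradle_van, cradle_open, cradle_brake in the frame of cradle_tank below -0.05 m and x of each of cradle_van, cradle_open, cradle_brake in the frame of cradle_tank above -0.1 m and horizontal distance between tank and house between 0.151 and 0.175 m) or (x of any of cradle_van, cradle_open, cradle_brake in the frame of cradle_tank above 0.05 m and x of each of cradle_van, cradle_open, cradle_brake in the frame of cradle_tank below 0.1 m and horizontal distance between tank and house between 0.225 and 0.249 m) or (x of each of cradle_van, cradle_open, cradle_brake in the frame of cradle_tank below 0 m and horizontal distance between tank and house between 0.299 and 0.323 m)) and y of tank in the frame of rack between -0.018 and 0.018 m and z of tank in the frame of rack between 0.014 and 0.022 m and angle between each of tank, van, open, brake's own z axis and vertical below 0.1 rad and angle between the y axis of each of tank, van, open, brake and the y axis of rack, either way round below 0.2 rad and linear speed of each of tank, van, open, brake below 0.02 m/s and angular speed of each of tank, van, open, brake below 0.2 rad/s and ((x of each of cradle_tank, cradle_open, cradle_brake in the frame of cradle_van above 0 m and horizontal distance between van and house between 0.077 and 0.101 m) or (x of any of cradle_tank, cradle_open, cradle_brake in the frame of cradle_van below -0.05 m and x of each of cradle_tank, cradle_open, cradle_brake in the frame of cradle_van above -0.1 m and horizontal distance between van and house between 0.151 and 0.175 m) or (x of any of cradle_tank, cradle_open, cradle_brake in the frame of cradle_van above 0.05 m and x of each of cradle_tank, cradle_open, cradle_brake in the frame of cradle_van below 0.1 m and horizontal distance between van and house between 0.225 and 0.249 m) or (x of each of cradle_tank, cradle_open, cradle_brake in the frame of cradle_van below 0 m and horizontal distance between van and house between 0.299 and 0.323 m)) and y of van in the frame of rack between -0.018 and 0.018 m and z of van in the frame of rack between 0.014 and 0.022 m and ((x of each of cradle_tank, cradle_van, cradle_brake in the frame of cradle_open above 0 m and horizontal distance between open and house between 0.077 and 0.101 m) or (x of any of cradle_tank, cradle_van, cradle_brake in the frame of cradle_open below -0.05 m and x of each of cradle_tank, cradle_van, cradle_brake in the frame of cradle_open above -0.1 m and horizontal distance between open and house between 0.151 and 0.175 m) or (x of any of cradle_tank, cradle_van, cradle_brake in the frame of cradle_open above 0.05 m and x of each of cradle_tank, cradle_van, cradle_brake in the frame of cradle_open below 0.1 m and horizontal distance between open and house between 0.225 and 0.249 m) or (x of each of cradle_tank, cradle_van, cradle_brake in the frame of cradle_open below 0 m and horizontal distance between open and house between 0.299 and 0.323 m)) and y of open in the frame of rack between -0.018 and 0.018 m and z of open in the frame of rack between 0.014 and 0.022 m and ((x of each of cradle_tank, cradle_van, cradle_open in the frame of cradle_brake above 0 m and horizontal distance between brake and house between 0.077 and 0.101 m) or (x of any of cradle_tank, cradle_van, cradle_open in the frame of cradle_brake below -0.05 m and x of each of cradle_tank, cradle_van, cradle_open in the frame of cradle_brake above -0.1 m and horizontal distance between brake and house between 0.151 and 0.175 m) or (x of any of cradle_tank, cradle_van, cradle_open in the frame of cradle_brake above 0.05 m and x of each of cradle_tank, cradle_van, cradle_open in the frame of cradle_brake below 0.1 m and horizontal distance between brake and house between 0.225 and 0.249 m) or (x of each of cradle_tank, cradle_van, cradle_open in the frame of cradle_brake below 0 m and horizontal distance between brake and house between 0.299 and 0.323 m)) and y of brake in the frame of rack between -0.018 and 0.018 m and z of brake in the frame of rack between 0.014 and 0.022 m); the robot touches nothing.
It fails at once if the tank wagon is tipped over (more than 0.7 rad) (angle between tank's own z axis and vertical above 0.7 rad).
It fails at once if the van wagon is tipped over (more than 0.7 rad) (angle between van's own z axis and vertical above 0.7 rad).
It fails at once if the open wagon is tipped over (more than 0.7 rad) (angle between open's own z axis and vertical above 0.7 rad).
It fails at once if the brake wagon is tipped over (more than 0.7 rad) (angle between brake's own z axis and vertical above 0.7 rad).
It also fails if it takes over 99 s, if anything falls off the work surface, if the arm or the gripper's body presses on something with over 40 N, if the wrist force passes 120 N, or if a joint passes its speed limit or range.

## Working session

There is one attempt and no reset: what is moved stays moved. The work goes in short steps, Python scripts to look and compute and a shell command to move; the robot and the scene stay as the last step left them, time stands still between calls to the robot, and variables do not carry over. Pictures are saved under pics/ and viewed, at most 14 in all, crops included, and the job is handed in when it is done.

```bash
mkdir -p pics; python3 - <<'E'
from rig import state,snapshot,get_calibration
import cv2,numpy as np
s=state();print(s['clock'],s['eef_pos'],s['eef_rot'],s['grip_width'])
for n in('top','scene'):
    im=snapshot(n);cv2.imwrite(f'pics/{n}0.png',im[:,:,::-1])
    c=get_calibration(n);print(n,{k:np.round(v,4).tolist() if not isinstance(v,str) else v for k,v in c.items()})
print(get_calibration('wrist'))
E
```

```text
0.0 [ 0.18650947 -0.46320909  0.23039089] [[ 9.27627524e-01  3.73505741e-01 -7.99411102e-04]
 [ 3.73506596e-01 -9.27625399e-01  1.98547822e-03]
 [ 3.34708468e-08 -2.14036956e-03 -9.99997709e-01]] 0.9999215676431422
top {'fx': 403.3805, 'fy': 403.3805, 'cx': 277.0826, 'cy': 210.9336, 'extrinsics': [[-0.0281, -0.9995, -0.0124, -0.0653], [0.9828, -0.0299, 0.1824, -0.4652], [-0.1827, -0.0071, 0.9831, -0.9066], [0.0, 0.0, 0.0, 1.0]]}
scene {'fx': 403.5554, 'fy': 403.5554, 'cx': 279.4496, 'cy': 206.6454, 'extrinsics': [[0.0549, 0.9984, 0.0121, 0.0845], [-0.816, 0.0378, 0.5767, 0.3594], [0.5754, -0.0415, 0.8168, -1.3347], [0.0, 0.0, 0.0, 1.0]]}
{'fx': 318.03350110375453, 'fy': 318.03350110375453, 'cx': 276.630485354938, 'cy': 214.10217422574348, 'mount': array([[-4.09417629e-04,  9.48146219e-01,  3.17834200e-01,
         8.21830808e-02],
       [ 9.99999593e-01,  1.32472862e-04,  8.92961862e-04,
         4.12306597e-04],
       [ 8.04554008e-04,  3.17834437e-01, -9.48145887e-01,
        -1.43763756e-01],
       [ 0.00000000e+00,  0.00000000e+00,  0.00000000e+00,
         1.00000000e+00]])}
```

View pics/top0.png

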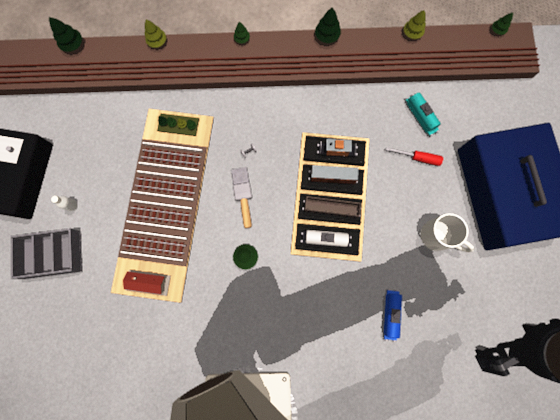

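View pics/scene0.png

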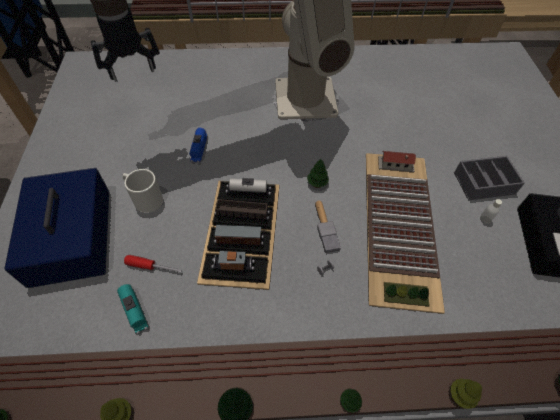

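Top view: the row from the robot outwards is tank (327,238), open wagon (328,208), van (335,175) and brake van (338,147). The house is at (145,282), the rack's near end, and the trees are at the far end. So the tracks from the house are tank, open, van, brake. Tank look-alikes: blue (393,315) and turquoise (424,113), both rejected. The bright metal one in the tray is the right one.

```bash
cat >h.py <<'E'
import numpy as np,cv2
from rig import state,snapshot,get_calibration
def cam(n,s=None):
    c=get_calibration(n)
    if n=='wrist':
        T=np.eye(4);T[:3,:3]=s['eef_rot'];T[:3,3]=s['eef_pos'];M=T@c['mount']
    else: M=np.linalg.inv(c['extrinsics'])
    return c,M
def ray(n,px,z,s=None):
    c,M=cam(n,s);px=np.atleast_2d(px).astype(float)
    d=np.c_[(px[:,0]-c['cx'])/c['fx'],-(px[:,1]-c['cy'])/c['fy'],-np.ones(len(px))]@M[:3,:3].T
    o=M[:3,3];return (o+d*((z-o[2])/d[:,2])[:,None])[:,:2]
def rect(P):
    (c,sz,a)=cv2.minAreaRect(P.astype(np.float32)*1000);b=cv2.boxPoints((c,sz,a))
    e=b[1]-b[0];f=b[2]-b[1];l=e if np.linalg.norm(e)>np.linalg.norm(f) else f
    return np.round(c,1),np.round(sz,1),round(np.degrees(np.arctan2(l[1],l[0]))%180,2)
def go(x,y,z,ang=None):
    """scaled offset and yaw to bring TCP to x,y,z, tool y axis at world angle ang (mod 180)"""
    s=state();R=np.array(s['eef_rot']);d=R.T@(np.array([x,y,z])-s['eef_pos'])/.25
    out=[np.round(d,3).tolist()]
    if ang is not None:
        a=np.degrees(np.arctan2(R[1,1],R[0,1]));w=(ang-a+90)%180-90
        out.append(('yaw',round(-np.radians(w)/.5,3)))
    return out
E
python3 - <<'E'
from h import *
im=cv2.imread('pics/top0.png');hsv=cv2.cvtColor(im,cv2.COLOR_BGR2HSV)
m=cv2.inRange(hsv,(10,60,120),(28,255,255))
n,l,st,ce=cv2.connectedComponentsWithStats(cv2.morphologyEx(m,cv2.MORPH_CLOSE,np.ones((3,3))))
boxes={'rack':(105,105,218,305),'tray':(290,130,372,262)}
for k,(a,b,c,d) in boxes.items():
    mm=np.zeros_like(m);mm[b:d,a:c]=m[b:d,a:c]
    ys,xs=np.nonzero(mm);print(k,rect(ray('top',np.c_[xs,ys],.008)))
cv2.imwrite('pics/a.png',cv2.resize(np.hstack([im[125:265,285:375]]),None,fx=4,fy=4,interpolation=2))
E
```

```text
rack (array([503.5, 199.2]), array([170.5, 469.7]), np.float32(170.68))
tray (array([ 506.6, -211. ]), array([170.6, 310.6]), np.float32(172.54))
```

View pics/a.png

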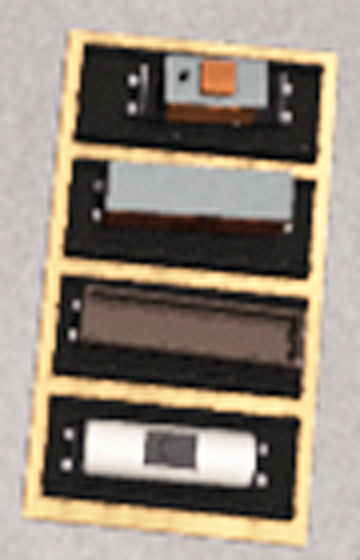

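The rack and tray rectangles come out at their known sizes. The crop confirms the choice: a bright metal barrel with a dark dome cover in the nearest cradle. Next I move over the tray.

```bash
python3 -m handwheel '{"offset":[[0.2,-0.08,0],[0.4,-0.16,0],[0.6,-0.24,0],[0.68,-0.27,0]],"yaw":[-0.35,-0.7,-1,-1],"gripper":[0.32,0.32,0.32,0.32]}' 60
python3 -c "
from h import *
print(go(.50,-.211,.25,-7.46))"
```

```text
clock: 0.6
eef_pos: [0.3205, -0.3355, 0.2309]
eef_rot: [[0.632, 0.775, -0.0], [0.775, -0.632, 0.001], [0.001, -0.001, -1.0]]
force: [0.4, 0.2, 0.1]
grip_width: 0.664
gripper_force: 0.0
[[0.84, 0.242, -0.076], ('yaw', np.float64(-1.108))]
```

```bash
python3 -m handwheel '{"offset":[[0.2,0.06,0],[0.4,0.12,0],[0.6,0.18,0],[0.84,0.24,-0.08],[0.84,0.24,-0.08]],"yaw":[-0.35,-0.7,-1,-1,-1],"gripper":[0.32,0.32,0.32,0.32,0.32]}'
python3 -m handwheel '{"offset":[[0,0,0],[0,0,0],[0,0,0]],"yaw":[-0.1,-0.1,-0.1],"gripper":[0.32,0.32,0.32]}'
python3 -c "
from h import *
s=state();im=snapshot('wrist');cv2.imwrite('pics/w1.png',im[:,:,::-1]);np.save('w1.npy',np.vstack([s['eef_rot'],s['eef_pos']]))
print(go(.50,-.211,.25,-7.46))"
```

```text
clock: 1.23
eef_pos: [0.5021, -0.2112, 0.2516]
eef_rot: [[0.181, 0.983, 0.002], [0.983, -0.181, -0.0], [0.0, 0.002, -1.0]]
force: [-0.3, -1.6, -0.4]
grip_width: 0.658
gripper_force: 0.0
clock: 1.6
eef_pos: [0.4981, -0.2141, 0.251]
eef_rot: [[0.139, 0.99, -0.001], [0.99, -0.139, 0.0], [0.0, -0.001, -1.0]]
force: [-0.2, 0.0, 0.0]
grip_width: 0.659
gripper_force: 0.0
[[0.013, 0.005, 0.005], ('yaw', np.float64(-0.019))]
```

View pics/w1.png

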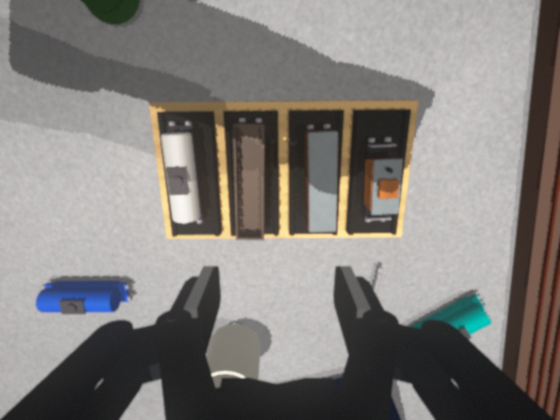

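The wrist view shows all four wagons: tank (182,178), open (249,180), van (322,180) and brake van (384,187). The tank is slightly yawed.

```bash
python3 - <<'E'
from h import *
a=np.load('w1.npy');s={'eef_rot':a[:3],'eef_pos':a[3]}
im=cv2.imread('pics/w1.png');hsv=cv2.cvtColor(im,cv2.COLOR_BGR2HSV)
H,S,V=[hsv[:,:,i].astype(int) for i in range(3)]
ms={'tank':((158,128,212,228),(S<60)&(V>90),.048),'open':((229,112,271,245),(V>38)&(H<30)&(S<120),.056),
'van':((300,118,344,240),(S<70)&(V>85),.066),'brake':((356,153,405,220),(S<90)&(V>80),.063),'look':((370,170,405,205),(S>140)&(V>150)&(H<20),.071)}
vis=im.copy()
for k,((x0,y0,x1,y1),m,z) in ms.items():
    mm=np.zeros(m.shape,np.uint8);mm[y0:y1,x0:x1]=m[y0:y1,x0:x1]
    mm=cv2.morphologyEx(mm,cv2.MORPH_OPEN,np.ones((3,3)))
    c=max(cv2.findContours(mm,0,1)[0],key=cv2.contourArea)
    print(k,*rect(ray('wrist',c[:,0],z,s)));cv2.drawContours(vis,[c],-1,(0,255,0),1)
# tray check
m=cv2.inRange(hsv,(10,60,90),(28,255,255));m[:95]=0;m[242:]=0;m[:,:145]=0;m[:,420:]=0
ys,xs=np.nonzero(cv2.morphologyEx(m,cv2.MORPH_OPEN,np.ones((2,2))));print('tray',*rect(ray('wrist',np.c_[xs,ys],.008,s)))
# cradle-frame nominal centres
u=np.array([np.cos(np.radians(-7.46)),np.sin(np.radians(-7.46))])
for k in(-111,-37,37,111):print(np.round(np.array([506.6,-211])+k*u,1))
cv2.imwrite('pics/w1v.png',cv2.resize(vis[90:250,140:430],None,fx=2.7,fy=2.7))
E
```

```text
tank [ 393.6 -194.1] [104.6  35.7] 84.63
open [ 468.3 -205.1] [146.1  47.6] 81.58
van [ 547.4 -217. ] [109.6  31.6] 83.75
brake [ 614.1 -232.5] [66.4 31.6] 84.08
look [ 613.1 -234.1] [ 7.6 18.4] 171.99
tray [ 507.9 -212.1] [170.5 310.2] 172.54
[ 396.5 -196.6]
[ 469.9 -206.2]
[ 543.3 -215.8]
[ 616.7 -225.4]
```

View pics/w1v.png

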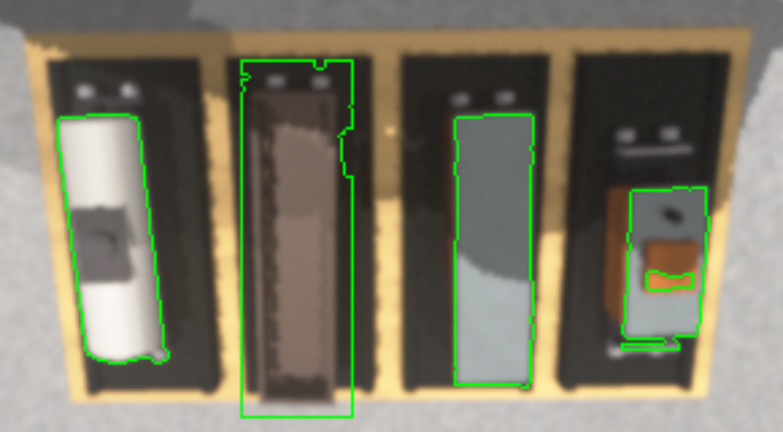

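```bash
python3 - <<'E'
from h import *
a=np.load('w1.npy');s={'eef_rot':a[:3],'eef_pos':a[3]}
Q={'tank':([(57,120),(137,115),(164,350),(86,357)],.048),'open':([(250,92),(335,92),(334,402),(262,402)],.056),
'van':([(454,118),(533,113),(531,385),(455,385)],.066),'brake':([(628,190),(707,187),(697,337),(622,335)],.063)}
for k,(q,z) in Q.items():
    P=ray('wrist',np.array(q)/2.7+[140,90],z,s)*1000
    d=P[2]+P[3]-P[0]-P[1];e=P[1]+P[2]-P[0]-P[3]
    print(k,np.round(P.mean(0),1),'len',round(np.linalg.norm(d)/2,1),'wid',round(np.linalg.norm(e)/2,1),'dir',round(np.degrees(np.arctan2(d[1],d[0]))+90,1))
t=np.radians(-9.32)
for k in(-111,-37,37,111):print('track',np.round([503.5+k*np.cos(t),199.2+k*np.sin(t)],1))
print(go(.394,-.195,.10,-5.5),go(.394,-.195,.03,-5.5))
E
```

```text
tank [ 394.5 -192.9] len 98.5 wid 32.8 dir -6.8
open [ 469.2 -208. ] len 127.5 wid 31.5 dir -8.6
van [ 547.1 -217. ] len 107.8 wid 30.3 dir -5.5
brake [ 613.9 -230.1] len 60.0 wid 30.4 dir -4.8
track [394.  217.2]
track [467.  205.2]
track [540.  193.2]
track [613.  181.2]
[[0.017, -0.423, 0.605], ('yaw', np.float64(-0.087))] [[0.017, -0.423, 0.885], ('yaw', np.float64(-0.087))]
```

```bash
python3 -m handwheel '{"offset":[[0.02,-0.2,0.2],[0.02,-0.42,0.4],[0.02,-0.42,0.6],[0.02,-0.42,0.6],[0.02,-0.42,0.6]],"yaw":[-0.06,-0.06,-0.06,-0.06,-0.06],"gripper":[0.32,0.32,0.32,0.32,0.32]}'
python3 -c "
from h import *
s=state();im=snapshot('wrist');cv2.imwrite('pics/w2.png',im[:,:,::-1])
print(go(.3945,-.1935,.030,-6.5))"
```

```text
clock: 2.28
eef_pos: [0.3978, -0.1954, 0.1032]
eef_rot: [[0.108, 0.994, 0.003], [0.994, -0.108, -0.002], [-0.001, 0.003, -1.0]]
force: [0.7, -0.0, 0.6]
grip_width: 0.663
gripper_force: 0.0
[[0.008, -0.021, 0.296], ('yaw', np.float64(0.01))]
```

View pics/w2.png

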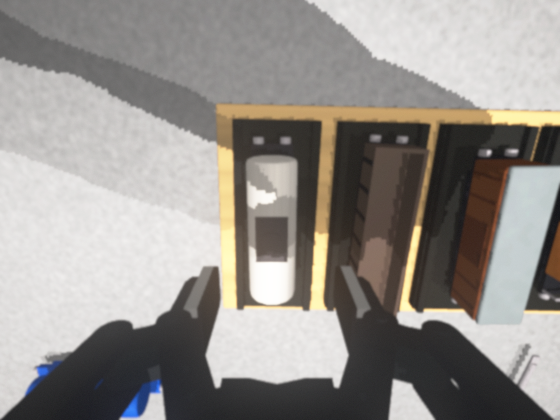

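The tank (272,230) lies nearly centred between the fingers, so I descend, grip and lift.

```bash
python3 -m handwheel '{"offset":[[0.01,-0.015,0.15],[0.01,-0.015,0.29],[0.01,-0.015,0.29],[0.01,-0.015,0.29]],"yaw":[0,0,0,0],"gripper":[0.32,0.32,0.32,0.32]}' 40
python3 -m handwheel '{"offset":[[0,0,0],[0,0,0],[0,0,0],[0,0,0],[0,0,0],[0,0,0]],"yaw":[0,0,0,0,0,0],"gripper":[-1,-1,-1,-1,-1,-1]}' 40
python3 -m handwheel '{"offset":[[0,0,-0.1],[0,0,-0.25],[0,0,-0.4],[0,0,-0.4]],"yaw":[0,0,0,0],"gripper":[-1,-1,-1,-1]}'
python3 -c "
from h import *
print(go(.394,.2172,.13,-9.3))"
```

```text
clock: 2.82
eef_pos: [0.3949, -0.1925, 0.031]
eef_rot: [[0.108, 0.994, 0.004], [0.994, -0.108, -0.002], [-0.002, 0.004, -1.0]]
force: [0.0, -0.0, -0.0]
grip_width: 0.659
gripper_force: 0.0
clock: 3.58
eef_pos: [0.394, -0.1921, 0.0307]
eef_rot: [[0.108, 0.994, 0.004], [0.994, -0.108, -0.002], [-0.001, 0.004, -1.0]]
force: [-0.2, 0.6, 5.1]
grip_width: 0.361
gripper_force: 39.2
clock: 4.08
eef_pos: [0.3947, -0.1926, 0.1324]
eef_rot: [[0.108, 0.994, 0.007], [0.994, -0.108, -0.004], [-0.003, 0.008, -1.0]]
force: [-0.5, -0.5, -0.8]
grip_width: 0.354
gripper_force: 40.3
[[1.629, -0.18, 0.004], ('yaw', np.float64(0.109))]
```

```bash
python3 -m handwheel '{"offset":[[0.1,-0.02,0],[0.25,-0.04,0],[0.4,-0.06,0],[0.55,-0.08,0],[0.7,-0.1,0],[0.85,-0.1,0],[0.95,-0.1,0],[1,-0.1,0]],"yaw":[0.02,0.04,0.06,0.08,0.1,0.1,0.1,0.1],"gripper":[-1,-1,-1,-1,-1,-1,-1,-1]}'
python3 -m handwheel '{"offset":[[0.1,0,0],[0.25,0,0],[0.4,0,0],[0.5,0,0],[0.5,0,0],[0.5,0,0]],"yaw":[0,0,0,0,0,0],"gripper":[-1,-1,-1,-1,-1,-1]}'
python3 -c "
from h import *
s=state();im=snapshot('wrist');cv2.imwrite('pics/w3.png',im[:,:,::-1]);np.save('w3.npy',np.vstack([s['eef_rot'],s['eef_pos']]))
print(s['eef_pos'],s['grip_width'],go(.394,.2172,.06,-9.3))"
```

```text
clock: 5.08
eef_pos: [0.3937, 0.0609, 0.1282]
eef_rot: [[0.156, 0.988, -0.001], [0.988, -0.156, -0.0], [-0.0, -0.001, -1.0]]
force: [-0.3, -0.9, -1.9]
grip_width: 0.358
gripper_force: 40.3
clock: 5.82
eef_pos: [0.4133, 0.1824, 0.1283]
eef_rot: [[0.158, 0.987, -0.001], [0.987, -0.158, -0.001], [-0.001, -0.001, -1.0]]
force: [-0.3, 0.6, -2.5]
grip_width: 0.361
gripper_force: 40.3
[0.41331213 0.18239178 0.12826777] 0.3608625901285173 [[0.126, -0.099, 0.274], ('yaw', np.float64(0.006))]
```

View pics/w3.png

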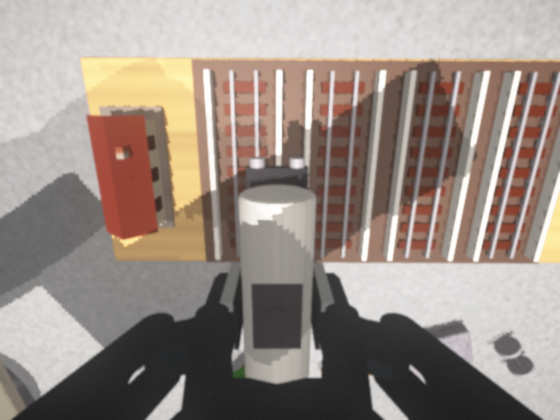

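The tank is held straight in the gripper. The first track's walls show at about x=210 and x=279 on row 100, and the board's edges at rows 58 and 262. I check the rack pose with these.

```bash
python3 - <<'E'
from h import *
a=np.load('w3.npy');s={'eef_rot':a[:3],'eef_pos':a[3]}
t=np.radians(-9.32);R=np.array([[np.cos(t),np.sin(t)],[-np.sin(t),np.cos(t)]])
im=cv2.imread('pics/w3.png').astype(int);g=im.min(2)
for r in(90,110,130,150):
    row=g[r];xs=[];x=195
    pk=[]
    while x<559:
        if row[x]>165:
            x0=x
            while x<559 and row[x]>150:x+=1
            if x-x0>=4:pk.append((x0+x-1)/2)
        x+=1
    P=ray('wrist',[(p,r) for p in pk],.024,s)*1000-[503.5,199.2]
    print(r,pk,np.round((P@R.T)[:,0],1))
hsv=cv2.cvtColor(im.astype(np.uint8),cv2.COLOR_BGR2HSV)
m=cv2.inRange(hsv,(12,80,120),(28,255,255))[:, :196].copy();m[:50]=0
c=max(cv2.findContours(m,0,1)[0],key=cv2.contourArea)[:,0]
print(np.round((ray('wrist',c,.008,s)*1000-[503.5,199.2])@R.T,1)[[c[:,1].argmin(),c[:,1].argmax(),c[:,0].argmin()]],c[c[:,1].argmin()],c[c[:,1].argmax()])
E
```

```text
90 [207.5, 231.5, 256.0, 279.0, 309.0, 331.5, 355.5, 380.5, 411.5, 455.5, 483.0, 513.0, 555.5] [-136.6 -119.1 -101.3  -84.6  -62.8  -46.4  -29.   -10.8   11.7   43.6
   63.5   85.3  116.1]
110 [208.5, 232.5, 256.0, 278.5, 308.0, 330.5, 379.0, 409.0, 479.0, 509.0, 526.5] [-136.7 -118.9 -101.5  -84.9  -63.   -46.3  -10.5   11.7   63.5   85.6
   98.6]
130 [209.0, 233.5, 256.5, 278.0, 308.0, 377.0, 406.0, 475.0, 504.0, 521.5] [-137.3 -118.8 -101.4  -85.2  -62.5  -10.4   11.4   63.4   85.3   98.4]
150 [211.0, 233.5, 278.0, 307.0, 375.0, 403.5, 471.5, 500.0, 516.5, 539.5] [-136.7 -119.4  -85.1  -62.8  -10.4   11.5   63.7   85.6   98.3  115.9]
[[-232.9   85.2]
 [-183.   -83.1]
 [-233.7   84.5]] [82 58] [171 260]
```

The wall spacing and edges agree with the rack pose to about 1 mm, so I place the tank.

```bash
python3 -m handwheel '{"offset":[[0.06,-0.05,0],[0.126,-0.1,0],[0.126,-0.1,0.1],[0.126,-0.1,0.2],[0.126,-0.1,0.27],[0.126,-0.1,0.27]],"yaw":[0.01,0.01,0.01,0.01,0.01,0.01],"gripper":[-1,-1,-1,-1,-1,-1]}'
python3 -c "
from h import *
print(go(.394,.2172,.0315,-9.3))"
```

```text
clock: 6.62
eef_pos: [0.3929, 0.2167, 0.0602]
eef_rot: [[0.164, 0.986, -0.003], [0.986, -0.164, -0.002], [-0.003, -0.003, -1.0]]
force: [0.1, 0.1, -1.6]
grip_width: 0.364
gripper_force: 40.3
[[0.003, 0.004, 0.115], ('yaw', np.float64(-0.005))]
```

```bash
python3 -m handwheel '{"offset":[[0,0.004,0.05],[0,0.004,0.1],[0,0.004,0.115],[0,0.004,0.115]],"yaw":[0,0,0,0],"gripper":[-1,-1,-1,-1]}'
python3 -m handwheel '{"offset":[[0,0,0],[0,0,0],[0,0,0],[0,0,0],[0,0,0]],"yaw":[0,0,0,0,0],"gripper":[0.2,0.32,0.32,0.32,0.32]}'
python3 -m handwheel '{"offset":[[0,0,-0.1],[0,0,-0.25],[0,0,-0.4],[0,0,-0.4],[0,0,-0.4]],"yaw":[0,0,0,0,0],"gripper":[0.32,0.32,0.32,0.32,0.32]}'
python3 -c "
from h import *
print(go(.4692,-.2075,.13,-8.3))"
```

```text
clock: 7.12
eef_pos: [0.3949, 0.2181, 0.0322]
eef_rot: [[0.162, 0.987, -0.001], [0.987, -0.162, -0.0], [-0.001, -0.001, -1.0]]
force: [0.1, -0.4, -1.9]
grip_width: 0.363
gripper_force: 40.3
clock: 7.75
eef_pos: [0.3952, 0.2183, 0.0326]
eef_rot: [[0.162, 0.987, 0.0], [0.987, -0.162, 0.0], [0.0, 0.0, -1.0]]
force: [-0.5, 0.1, 0.4]
grip_width: 0.652
gripper_force: 0.0
clock: 8.38
eef_pos: [0.3948, 0.2181, 0.1321]
eef_rot: [[0.162, 0.987, -0.0], [0.987, -0.162, -0.0], [-0.0, -0.0, -1.0]]
force: [-0.8, -0.9, -0.2]
grip_width: 0.662
gripper_force: 0.0
[[-1.631, 0.57, 0.009], ('yaw', np.float64(-0.036))]
```

```bash
python3 -m handwheel '{"offset":[[-0.2,0.07,0],[-0.4,0.14,0],[-0.6,0.21,0],[-0.8,0.28,0],[-1,0.35,0],[-1,0.35,0]],"yaw":[-0.03,-0.03,-0.03,-0.03,-0.03,-0.03],"gripper":[0.32,0.32,0.32,0.32,0.32,0.32]}'
python3 -m handwheel '{"offset":[[-0.2,0.07,0],[-0.4,0.14,0],[-0.63,0.22,0],[-0.63,0.22,0],[-0.63,0.22,0]],"yaw":[0,0,0,0,0],"gripper":[0.32,0.32,0.32,0.32,0.32]}'
python3 -c "
from h import *
s=state();im=snapshot('wrist');cv2.imwrite('pics/w4.png',im[:,:,::-1]);np.save('w4.npy',np.vstack([s['eef_rot'],s['eef_pos']]))
print(s['eef_pos'],go(.4692,-.2075,.030,-8.3))"
```

```text
clock: 9.12
eef_pos: [0.4403, -0.0456, 0.131]
eef_rot: [[0.154, 0.988, -0.003], [0.988, -0.154, -0.0], [-0.001, -0.003, -1.0]]
force: [-0.6, 0.6, -0.3]
grip_width: 0.661
gripper_force: 0.0
clock: 9.75
eef_pos: [0.4711, -0.2052, 0.1312]
eef_rot: [[0.147, 0.989, -0.003], [0.989, -0.147, 0.002], [0.002, -0.003, -1.0]]
force: [0.1, 0.4, -0.5]
grip_width: 0.661
gripper_force: 0.0
[ 0.47113151 -0.20522865  0.13116819] [[-0.012, -0.005, 0.406], ('yaw', np.float64(-0.003))]
```

View pics/w4.png

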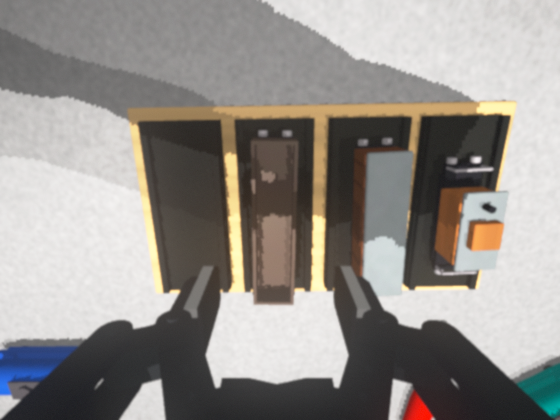

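The open wagon's rim corners are about (251,138), (298,138), (294,304) and (254,304), well between the fingers.

```bash
python3 - <<'E'
from h import *
a=np.load('w4.npy');s={'eef_rot':a[:3],'eef_pos':a[3]}
for q,z in(([(251,138),(298,138),(294,304),(254,304)],.056),([(367,150),(412,150),(402,294),(364,294)],.066),([(463,190),(508,191),(495,270),(453,270)],.063)):
    P=ray('wrist',q,z,s)*1000;d=P[2]+P[3]-P[0]-P[1]
    print(np.round(P.mean(0),1),round(np.linalg.norm(d)/2,1),np.degrees(np.arctan2(d[1],d[0]))+90)
E
```

```text
[ 469.2 -207.5] 129.8 -8.787047165491074
[ 547.6 -214.6] 107.5 -4.705072711242991
[ 614.3 -229. ] 61.0 -4.703058527859881
```

```bash
python3 -m handwheel '{"offset":[[-0.01,-0.007,0.1],[-0.01,-0.007,0.25],[-0.01,-0.007,0.4],[-0.01,-0.007,0.4],[-0.01,-0.007,0.4]],"yaw":[0.01,0.01,0.01,0.01,0.01],"gripper":[0.32,0.32,0.32,0.32,0.32]}' 30
python3 -m handwheel '{"offset":[[0,0,0],[0,0,0],[0,0,0],[0,0,0],[0,0,0],[0,0,0]],"yaw":[0,0,0,0,0,0],"gripper":[-1,-1,-1,-1,-1,-1]}' 30
python3 -m handwheel '{"offset":[[0,0,-0.1],[0,0,-0.25],[0,0,-0.4],[0,0,-0.4]],"yaw":[0,0,0,0],"gripper":[-1,-1,-1,-1]}'
python3 -c "
from h import *
print(go(.467,.2052,.13,-9.3))"
```

```text
clock: 10.42
eef_pos: [0.4707, -0.2079, 0.0336]
eef_rot: [[0.151, 0.989, 0.001], [0.989, -0.151, -0.0], [-0.0, 0.001, -1.0]]
force: [-0.3, 0.4, 1.0]
grip_width: 0.655
gripper_force: 0.0
clock: 11.18
eef_pos: [0.4714, -0.2091, 0.0344]
eef_rot: [[0.152, 0.988, 0.003], [0.988, -0.152, -0.001], [-0.0, 0.003, -1.0]]
force: [-0.9, 1.1, 6.9]
grip_width: 0.366
gripper_force: 31.7
clock: 11.68
eef_pos: [0.4725, -0.2099, 0.1362]
eef_rot: [[0.153, 0.988, 0.007], [0.988, -0.153, -0.003], [-0.002, 0.008, -1.0]]
force: [1.0, 0.1, -1.4]
grip_width: 0.37
gripper_force: 30.7
[[1.638, -0.275, 0.019], ('yaw', np.float64(0.018))]
```

```bash
python3 -m handwheel '{"offset":[[0.1,-0.02,0],[0.25,-0.04,0],[0.4,-0.07,0],[0.55,-0.1,0],[0.7,-0.12,0],[0.85,-0.14,0],[0.95,-0.16,0],[1,-0.17,0]],"yaw":[0.02,0.02,0.02,0.02,0.02,0.02,0.02,0.02],"gripper":[-1,-1,-1,-1,-1,-1,-1,-1]}'
python3 -m handwheel '{"offset":[[0.1,-0.02,0],[0.25,-0.04,0],[0.4,-0.07,0],[0.55,-0.1,0],[0.63,-0.1,0],[0.63,-0.1,0],[0.63,-0.1,0]],"yaw":[0,0,0,0,0,0,0],"gripper":[-1,-1,-1,-1,-1,-1,-1]}'
python3 -c "
from h import *
print(go(.467,.2042,.07,-9.3),go(.467,.2042,.035,-9.3))"
```

```text
clock: 12.68
eef_pos: [0.4653, 0.0458, 0.1316]
eef_rot: [[0.161, 0.987, -0.002], [0.987, -0.161, -0.0], [-0.001, -0.002, -1.0]]
force: [-0.4, -1.1, -0.5]
grip_width: 0.369
gripper_force: 30.7
clock: 13.55
eef_pos: [0.4669, 0.2032, 0.1322]
eef_rot: [[0.163, 0.987, -0.001], [0.987, -0.163, -0.001], [-0.001, -0.001, -1.0]]
force: [-0.1, 0.6, -0.6]
grip_width: 0.369
gripper_force: 30.7
[[0.004, 0.0, 0.249], ('yaw', np.float64(-0.004))] [[0.005, 0.0, 0.389], ('yaw', np.float64(-0.004))]
```

```bash
python3 -m handwheel '{"offset":[[0.005,0,0.1],[0.005,0,0.2],[0.005,0,0.28],[0.005,0,0.34],[0.005,0,0.375],[0.005,0,0.385],[0.005,0,0.385]],"yaw":[0,0,0,0,0,0,0],"gripper":[-1,-1,-1,-1,-1,-1,-1]}'
python3 -m handwheel '{"offset":[[0,0,0],[0,0,0],[0,0,0],[0,0,0],[0,0,0]],"yaw":[0,0,0,0,0],"gripper":[0.2,0.32,0.32,0.32,0.32]}'
python3 -m handwheel '{"offset":[[0,0,-0.1],[0,0,-0.25],[0,0,-0.4],[0,0,-0.4],[0,0,-0.4]],"yaw":[0,0,0,0,0],"gripper":[0.32,0.32,0.32,0.32,0.32]}'
python3 -c "
from h import *
s=state();im=snapshot('wrist');cv2.imwrite('pics/w5.png',im[:,:,::-1]);np.save('w5.npy',np.vstack([s['eef_rot'],s['eef_pos']]))
print(go(.5475,-.2158,.14,-5.3))"
```

```text
clock: 14.42
eef_pos: [0.4676, 0.2056, 0.0367]
eef_rot: [[0.162, 0.987, 0.001], [0.987, -0.162, 0.0], [0.0, 0.001, -1.0]]
force: [-0.0, 0.2, -1.2]
grip_width: 0.366
gripper_force: 30.7
clock: 15.05
eef_pos: [0.4672, 0.2056, 0.0363]
eef_rot: [[0.162, 0.987, -0.0], [0.987, -0.162, 0.0], [0.0, -0.0, -1.0]]
force: [0.2, 0.3, -1.2]
grip_width: 0.658
gripper_force: 0.0
clock: 15.68
eef_pos: [0.4668, 0.2054, 0.1358]
eef_rot: [[0.162, 0.987, -0.001], [0.987, -0.162, -0.0], [-0.0, -0.001, -1.0]]
force: [0.4, -0.2, -0.6]
grip_width: 0.66
gripper_force: 0.0
[[-1.609, 0.593, -0.018], ('yaw', np.float64(-0.141))]
```

View pics/w5.png

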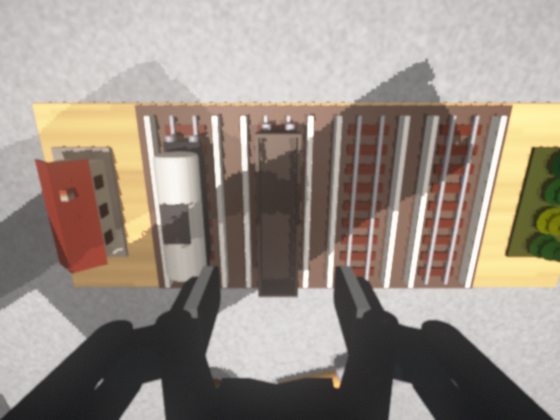

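Tank (180,220) and open wagon (279,213) stand upright in the two tracks next to the house. Now the van.

```bash
python3 -m handwheel '{"offset":[[-0.2,0.07,0],[-0.4,0.14,0],[-0.6,0.21,0],[-0.8,0.28,0],[-1,0.36,0],[-1,0.36,0]],"yaw":[-0.03,-0.06,-0.1,-0.14,-0.14,-0.14],"gripper":[0.32,0.32,0.32,0.32,0.32,0.32]}'
python3 -m handwheel '{"offset":[[-0.2,0.07,0],[-0.4,0.14,0],[-0.6,0.19,0],[-0.6,0.19,0],[-0.6,0.19,0]],"yaw":[0,0,0,0,0],"gripper":[0.32,0.32,0.32,0.32,0.32]}'
python3 -c "
from h import *
s=state();im=snapshot('wrist');cv2.imwrite('pics/w6.png',im[:,:,::-1]);np.save('w6.npy',np.vstack([s['eef_rot'],s['eef_pos']]))
print(s['eef_pos'],go(.5475,-.2158,.031,-5.3))"
```

```text
clock: 16.48
eef_pos: [0.515, -0.0591, 0.1346]
eef_rot: [[0.099, 0.995, -0.002], [0.995, -0.099, -0.0], [-0.001, -0.002, -1.0]]
force: [0.6, 1.4, 0.1]
grip_width: 0.656
gripper_force: 0.0
clock: 17.1
eef_pos: [0.5479, -0.2082, 0.1349]
eef_rot: [[0.092, 0.996, -0.003], [0.996, -0.092, 0.002], [0.002, -0.003, -1.0]]
force: [-0.1, 0.5, -0.1]
grip_width: 0.663
gripper_force: 0.0
[ 0.54792574 -0.2081735   0.13493338] [[-0.033, 0.002, 0.417], ('yaw', np.float64(0.002))]
```

View pics/w6.png

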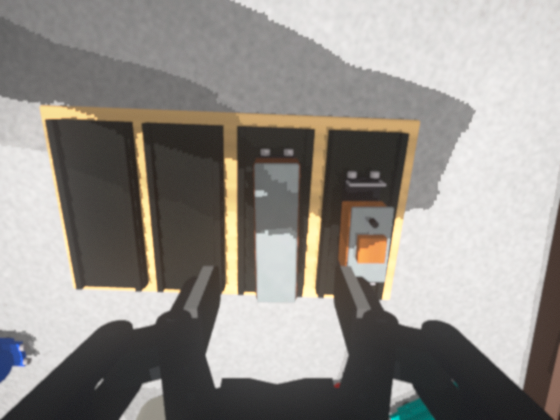

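The van's roof (277,232) is centred between the fingers.

```bash
python3 -m handwheel '{"offset":[[-0.03,0,0.1],[-0.03,0,0.25],[-0.03,0,0.4],[-0.03,0,0.415],[-0.03,0,0.415]],"yaw":[0,0,0,0,0],"gripper":[0.32,0.32,0.32,0.32,0.32]}' 30
python3 -m handwheel '{"offset":[[0,0,0],[0,0,0],[0,0,0],[0,0,0],[0,0,0],[0,0,0]],"yaw":[0,0,0,0,0,0],"gripper":[-1,-1,-1,-1,-1,-1]}' 30
python3 -m handwheel '{"offset":[[0,0,-0.1],[0,0,-0.25],[0,0,-0.4],[0,0,-0.42]],"yaw":[0,0,0,0],"gripper":[-1,-1,-1,-1]}'
python3 -c "
from h import *
print(go(.540,.1932,.135,-9.3))
a=np.load('w6.npy');s={'eef_rot':a[:3],'eef_pos':a[3]}
print(ray('wrist',[(254,161),(300,161),(296,303),(258,303)],.066,s).mean(0))
print(ray('wrist',[(351,206),(393,206),(386,282),(347,282)],.063,s).mean(0))"
```

```text
clock: 17.77
eef_pos: [0.5486, -0.216, 0.0333]
eef_rot: [[0.091, 0.996, 0.0], [0.996, -0.091, -0.0], [0.0, 0.0, -1.0]]
force: [0.7, 0.7, 0.8]
grip_width: 0.662
gripper_force: 0.0
clock: 18.52
eef_pos: [0.5495, -0.2173, 0.0347]
eef_rot: [[0.093, 0.996, 0.004], [0.996, -0.093, -0.001], [-0.001, 0.004, -1.0]]
force: [-0.6, 0.4, 6.1]
grip_width: 0.371
gripper_force: 31.4
clock: 19.02
eef_pos: [0.5502, -0.218, 0.1411]
eef_rot: [[0.093, 0.996, 0.006], [0.996, -0.093, -0.003], [-0.002, 0.007, -1.0]]
force: [0.4, -0.1, -1.4]
grip_width: 0.366
gripper_force: 30.6
[[1.634, -0.194, 0.02], ('yaw', np.float64(0.138))]
[ 0.5478162  -0.21537165]
[ 0.6148466  -0.22931767]
```

```bash
python3 -m handwheel '{"offset":[[0.1,-0.02,0],[0.25,-0.04,0],[0.4,-0.06,0],[0.55,-0.08,0],[0.7,-0.1,0],[0.85,-0.12,0],[0.95,-0.14,0],[1,-0.15,0]],"yaw":[0.02,0.04,0.08,0.12,0.14,0.14,0.14,0.14],"gripper":[-1,-1,-1,-1,-1,-1,-1,-1]}'
python3 -m handwheel '{"offset":[[0.1,-0.02,0],[0.25,-0.04,0],[0.4,-0.06,0],[0.55,-0.08,0],[0.63,-0.08,0],[0.63,-0.08,0],[0.63,-0.08,0]],"yaw":[0,0,0,0,0,0,0],"gripper":[-1,-1,-1,-1,-1,-1,-1]}'
python3 -c "
from h import *
print(go(.540,.192,.0355,-9.3))"
```

```text
clock: 20.02
eef_pos: [0.533, 0.0366, 0.1363]
eef_rot: [[0.161, 0.987, -0.002], [0.987, -0.161, -0.0], [-0.001, -0.002, -1.0]]
force: [-0.7, 0.2, -1.6]
grip_width: 0.368
gripper_force: 30.5
clock: 20.9
eef_pos: [0.5397, 0.1928, 0.1371]
eef_rot: [[0.163, 0.987, -0.001], [0.987, -0.163, -0.001], [-0.001, -0.001, -1.0]]
force: [0.4, -1.1, -0.4]
grip_width: 0.372
gripper_force: 30.5
[[-0.003, 0.002, 0.407], ('yaw', np.float64(-0.004))]
```

```bash
python3 -m handwheel '{"offset":[[0,0,0.1],[0,0,0.2],[0,0,0.28],[0,0,0.34],[0,0,0.39],[0,0,0.405],[0,0,0.405]],"yaw":[0,0,0,0,0,0,0],"gripper":[-1,-1,-1,-1,-1,-1,-1]}'
python3 -m handwheel '{"offset":[[0,0,0],[0,0,0],[0,0,0],[0,0,0],[0,0,0]],"yaw":[0,0,0,0,0],"gripper":[0.2,0.32,0.32,0.32,0.32]}'
python3 -m handwheel '{"offset":[[0,0,-0.1],[0,0,-0.25],[0,0,-0.4],[0,0,-0.42],[0,0,-0.42]],"yaw":[0,0,0,0,0],"gripper":[0.32,0.32,0.32,0.32,0.32]}'
python3 -c "
from h import *
print(go(.6143,-.2293,.14,-4.8))"
```

```text
clock: 21.78
eef_pos: [0.54, 0.194, 0.0364]
eef_rot: [[0.162, 0.987, 0.0], [0.987, -0.162, 0.0], [0.0, 0.0, -1.0]]
force: [0.2, -0.0, -0.4]
grip_width: 0.371
gripper_force: 30.5
clock: 22.4
eef_pos: [0.5398, 0.1941, 0.0364]
eef_rot: [[0.162, 0.987, 0.0], [0.987, -0.162, 0.0], [0.0, 0.0, -1.0]]
force: [0.3, -0.2, -0.1]
grip_width: 0.664
gripper_force: 0.0
clock: 23.02
eef_pos: [0.5397, 0.1941, 0.1412]
eef_rot: [[0.162, 0.987, 0.0], [0.987, -0.162, 0.0], [0.0, 0.0, -1.0]]
force: [-0.2, 0.6, -0.7]
grip_width: 0.659
gripper_force: 0.0
[[-1.623, 0.569, 0.005], ('yaw', np.float64(-0.158))]
```

```bash
python3 -m handwheel '{"offset":[[-0.2,0.07,0],[-0.4,0.14,0],[-0.6,0.21,0],[-0.8,0.28,0],[-1,0.35,0],[-1,0.35,0]],"yaw":[-0.04,-0.08,-0.12,-0.16,-0.16,-0.16],"gripper":[0.32,0.32,0.32,0.32,0.32,0.32]}'
python3 -m handwheel '{"offset":[[-0.2,0.07,0],[-0.4,0.12,0],[-0.63,0.17,0],[-0.63,0.17,0],[-0.63,0.17,0]],"yaw":[0,0,0,0,0],"gripper":[0.32,0.32,0.32,0.32,0.32]}'
python3 -c "
from h import *
s=state();im=snapshot('wrist');cv2.imwrite('pics/w7.png',im[:,:,::-1]);np.save('w7.npy',np.vstack([s['eef_rot'],s['eef_pos']]))
print(s['eef_pos'],go(.6143,-.2293,.032,-4.8))"
```

```text
clock: 23.78
eef_pos: [0.5847, -0.0705, 0.139]
eef_rot: [[0.089, 0.996, -0.003], [0.996, -0.089, -0.0], [-0.001, -0.003, -1.0]]
force: [-0.3, 0.8, -0.0]
grip_width: 0.659
gripper_force: 0.0
clock: 24.4
eef_pos: [0.614, -0.2261, 0.1396]
eef_rot: [[0.083, 0.997, -0.003], [0.997, -0.083, 0.002], [0.002, -0.003, -1.0]]
force: [0.4, 1.1, 0.1]
grip_width: 0.661
gripper_force: 0.0
[ 0.61404592 -0.22605607  0.13960556] [[-0.016, 0.002, 0.432], ('yaw', np.float64(0.004))]
```

View pics/w7.png

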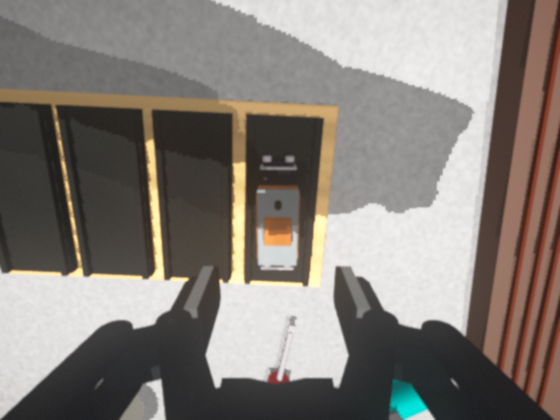

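The brake van's roof (278,227) is centred between the fingers.

```bash
python3 -m handwheel '{"offset":[[-0.02,0,0.1],[-0.02,0,0.25],[-0.02,0,0.4],[-0.02,0,0.43],[-0.02,0,0.43]],"yaw":[0,0,0,0,0],"gripper":[0.32,0.32,0.32,0.32,0.32]}' 30
python3 -m handwheel '{"offset":[[0,0,0],[0,0,0],[0,0,0],[0,0,0],[0,0,0],[0,0,0]],"yaw":[0,0,0,0,0,0],"gripper":[-1,-1,-1,-1,-1,-1]}' 30
python3 -m handwheel '{"offset":[[0,0,-0.1],[0,0,-0.25],[0,0,-0.4],[0,0,-0.43]],"yaw":[0,0,0,0],"gripper":[-1,-1,-1,-1]}'
python3 -c "
from h import *
print(go(.613,.1812,.14,-9.3))
a=np.load('w7.npy');s={'eef_rot':a[:3],'eef_pos':a[3]}
print(ray('wrist',[(257,187),(299,187),(297,266),(258,266)],.063,s).mean(0))"
```

```text
clock: 25.08
eef_pos: [0.6146, -0.231, 0.0341]
eef_rot: [[0.081, 0.997, -0.001], [0.997, -0.081, 0.0], [0.0, -0.001, -1.0]]
force: [0.1, -0.7, 1.5]
grip_width: 0.658
gripper_force: 0.0
clock: 25.82
eef_pos: [0.616, -0.2326, 0.0362]
eef_rot: [[0.083, 0.997, 0.004], [0.997, -0.083, -0.001], [-0.001, 0.004, -1.0]]
force: [0.6, 1.1, 6.1]
grip_width: 0.369
gripper_force: 31.5
clock: 26.32
eef_pos: [0.6163, -0.2331, 0.1448]
eef_rot: [[0.083, 0.997, 0.006], [0.997, -0.083, -0.002], [-0.002, 0.006, -1.0]]
force: [0.6, -0.9, -1.9]
grip_width: 0.373
gripper_force: 30.7
[[1.651, -0.151, 0.015], ('yaw', np.float64(0.158))]
[ 0.61486629 -0.22911612]
```

```bash
python3 -m handwheel '{"offset":[[0.1,-0.02,0],[0.25,-0.04,0],[0.4,-0.06,0],[0.55,-0.08,0],[0.7,-0.1,0],[0.85,-0.12,0],[0.95,-0.13,0],[1,-0.13,0]],"yaw":[0.02,0.04,0.08,0.12,0.16,0.16,0.16,0.16],"gripper":[-1,-1,-1,-1,-1,-1,-1,-1]}'
python3 -m handwheel '{"offset":[[0.1,-0.02,0],[0.25,-0.04,0],[0.4,-0.06,0],[0.55,-0.08,0],[0.63,-0.08,0],[0.63,-0.08,0],[0.63,-0.08,0]],"yaw":[0,0,0,0,0,0,0],"gripper":[-1,-1,-1,-1,-1,-1,-1]}'
python3 -c "
from h import *
print(go(.613,.179,.037,-9.3))"
```

```text
clock: 27.32
eef_pos: [0.6018, 0.0208, 0.1398]
eef_rot: [[0.161, 0.987, -0.003], [0.987, -0.161, -0.0], [-0.001, -0.002, -1.0]]
force: [-0.3, -0.0, -0.7]
grip_width: 0.365
gripper_force: 30.6
clock: 28.2
eef_pos: [0.6086, 0.1768, 0.1409]
eef_rot: [[0.164, 0.987, -0.001], [0.987, -0.164, -0.001], [-0.001, -0.001, -1.0]]
force: [-0.6, 0.2, -0.6]
grip_width: 0.368
gripper_force: 30.6
[[0.012, 0.016, 0.416], ('yaw', np.float64(-0.004))]
```

```bash
python3 -m handwheel '{"offset":[[0.01,0.016,0.1],[0.01,0.016,0.2],[0.01,0.016,0.28],[0.01,0.016,0.34],[0.01,0.016,0.39],[0.01,0.016,0.413],[0.01,0.016,0.413]],"yaw":[0,0,0,0,0,0,0],"gripper":[-1,-1,-1,-1,-1,-1,-1]}'
python3 -m handwheel '{"offset":[[0,0,0],[0,0,0],[0,0,0],[0,0,0],[0,0,0]],"yaw":[0,0,0,0,0],"gripper":[0.2,0.32,0.32,0.32,0.32]}'
python3 -m handwheel '{"offset":[[0,0,-0.1],[0,0,-0.25],[0,0,-0.4],[0,0,-0.42],[0,0,-0.42]],"yaw":[0,0,0,0,0],"gripper":[0.32,0.32,0.32,0.32,0.32]}'
python3 -m handwheel '{"offset":[[0,0.1,-0.1],[0,0.2,-0.2],[0,0.3,-0.3],[0,0.4,-0.4],[0,0.4,-0.4],[0,0.4,-0.4]],"yaw":[0,0,0,0,0,0],"gripper":[0.32,0.32,0.32,0.32,0.32,0.32]}'
python3 -m handwheel '{"offset":[[0,-0.2,0],[0,-0.4,0],[0,-0.6,0],[0,-0.8,0],[0,-0.8,0],[0,-0.8,0]],"yaw":[0,0,0,0,0,0],"gripper":[0.32,0.32,0.32,0.32,0.32,0.32]}'
python3 -c "
from h import *
s=state();im=snapshot('wrist');cv2.imwrite('pics/w8.png',im[:,:,::-1]);np.save('w8.npy',np.vstack([s['eef_rot'],s['eef_pos']]))"
```

```text
clock: 29.08
eef_pos: [0.6129, 0.1799, 0.0379]
eef_rot: [[0.162, 0.987, -0.0], [0.987, -0.162, -0.0], [-0.0, -0.0, -1.0]]
force: [-0.6, -0.4, 0.4]
grip_width: 0.369
gripper_force: 30.6
clock: 29.7
eef_pos: [0.613, 0.18, 0.0381]
eef_rot: [[0.162, 0.987, 0.0], [0.987, -0.162, -0.0], [0.0, 0.0, -1.0]]
force: [-0.3, -0.5, 0.2]
grip_width: 0.658
gripper_force: 0.0
clock: 30.32
eef_pos: [0.6129, 0.18, 0.1429]
eef_rot: [[0.162, 0.987, 0.0], [0.987, -0.162, 0.0], [0.0, 0.0, -1.0]]
force: [0.9, 1.0, 0.1]
grip_width: 0.66
gripper_force: 0.0
clock: 31.08
eef_pos: [0.7104, 0.1638, 0.24]
eef_rot: [[0.162, 0.987, -0.005], [0.987, -0.162, -0.001], [-0.002, -0.005, -1.0]]
force: [-0.5, -0.4, -0.8]
grip_width: 0.66
gripper_force: 0.0
clock: 31.82
eef_pos: [0.5134, 0.1963, 0.2426]
eef_rot: [[0.161, 0.987, -0.0], [0.987, -0.161, -0.0], [-0.0, -0.0, -1.0]]
force: [1.3, -0.1, -0.3]
grip_width: 0.654
gripper_force: 0.0
```

View pics/w8.png

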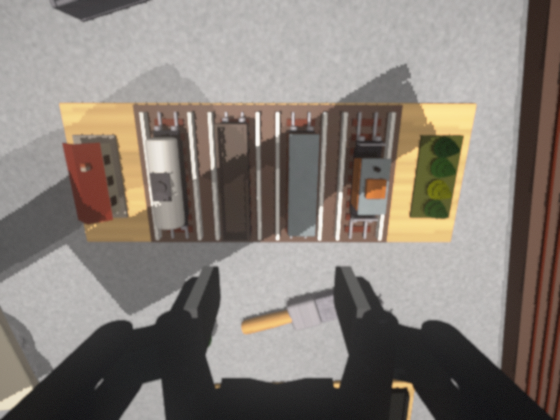

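All four wagons stand upright between their walls. Numeric check in the rack frame:

```bash
python3 - <<'E'
from h import *
a=np.load('w8.npy');s={'eef_rot':a[:3],'eef_pos':a[3]}
t=np.radians(-9.32);R=np.array([[np.cos(t),np.sin(t)],[-np.sin(t),np.cos(t)]])
for k,q,z in(('tank',[(146,137),(178,137),(185,229),(154,230)],.048),('open',[(219,123),(248,123),(248,240),(222,240)],.056),('van',[(289,132),(320,132),(317,236),(289,236)],.066),('brake',[(358,157),(392,158),(388,215),(356,214)],.063)):
    P=(ray('wrist',q,z,s)*1000-[503.5,199.2])@R.T;d=P[2]+P[3]-P[0]-P[1]
    print(k,np.round(P.mean(0),1),round(np.degrees(np.arctan2(d[1],d[0]))+90,1))
E
```

```text
tank [-110.1    0. ] -1.8
open [-34.4   2.5] -1.7
van [38.5  3. ] 0.7
brake [111.4   2.2] 2.6
```

Every wagon is well within tolerance and the arm is clear, so I hand in.

```bash
python3 -c "
from rig import ticket;print(ticket.close_job())"
```

```text
the job is handed in; nothing more can be done
None
```

All four wagons stand on the rack in order from the house (tank, open wagon, van, brake van), each measured within about 3 mm of its track's centre line and midpoint; I handed the job in at about 32 s on the robot's clock, and the hand-in returned no verdict.

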